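# Mesh and hold the display turntable's drive gear

### The job

Slide the orange spacer sleeve over the upright spindle of the display's black drive base, right down onto the white spring plate. Then turn the blue drive gear until the cross-shaped bore meshes with the spindle's four ribs, slide it down onto the sleeve, and press it down until the spring plate is all the way down. Finish while still gripping the gear and holding it pressed down, ready for me to fit the retaining clip, and leave the carton, the paper roll and the dish where they are.

Things in the scene. Friction and masses are not known exactly. Their poses are not given: they have to be found in the camera images.
- base: Fixed round black drive base on the counter, 150 mm in diameter, 40 mm high; origin at the centre of its underside. The upright steel spindle stands fixed in its middle. Turned to any angle.
- spindle_top (a point): Centre of the spindle's top end, 121 mm above the counter. x and y lie along its ribs, z up. It does not turn. Its top 33 mm has four ribs in a cross, 24 mm across tip to tip, each 6 mm thick (the top 3 mm narrowed to 19 mm by 3.2 mm as lead-in). Below is a plain round spigot 26 mm in diameter with a tapered shoulder.
- seat_top (a point): Centre of the upper face of the white spring plate, a ring 60 mm outside and 29 mm inside diameter and 6 mm thick around the foot of the spindle; the upper face is 60 mm above the counter when up. z up.
- seat (a joint): How far the spring plate has been pushed down, in m: 0 is up, 0.008 is all the way down on its stop. It takes 5 N to start it and 13 N to bring it all the way down; it springs back when let go.
- sleeve_mid (a point): Centre of the orange plastic spacer sleeve (half-way up), a straight tube 40 mm outside and 29 mm inside diameter, 40 mm tall, about 80 g, standing upright on the counter. z is its axis. Either end may go down. On the plate its top is 40 mm above the plate, and the top 21 mm of the spindle stands out of it.
- gear_mid (a point): Centre (half-way up its 44 mm height) of the blue plastic drive gear, about 120 g, hub up on the counter. Lowest 10 mm: toothed disc 68 mm in diameter; above it a square hub 34 x 34 mm, 34 mm tall, the part to grip. x and y are square to the hub's flats, z up. It goes on disc down; resting on the sleeve its centre is 62 mm above the plate's upper face.
- gear_bore (a point): Centre of the bore's mouth in the gear's underside, 22 mm below its centre. The cross-shaped bore runs right through: two slots 26.8 mm long and 8.4 mm wide along the gear's x and y. It meshes in any of four quarter turns, within about 5 degrees.
- carton_mid (a point): Centre of a white and blue carton 24 x 57 x 88 mm standing on the counter; bystander, leave alone.
- roll_mid (a point): Centre of a white paper roll, 58 mm in diameter, 57 mm tall, standing on end; bystander, leave alone.
- dish: White coin dish 110 mm in diameter, 22 mm high, origin at centre of its underside; bystander, leave alone.

How it is judged (in metres and radians):
On the way, in this order (a step that is already met when the one before it is completed fails the run):
1. the sleeve sits on the spring plate around the spindle, the gear not yet there (horizontal distance between sleeve_mid and spindle_top below 0.005 m and z of sleeve_mid in the frame of seat_top below 0.0235 m and angle between sleeve_mid's own z axis and vertical below 0.1 rad and horizontal distance between gear_mid and spindle_top above 0.06 m), for 0.2 s.
2. the gear is meshed on the spindle and down on the sleeve (horizontal distance between each of sleeve_mid, gear_mid and spindle_top below 0.005 m and z of sleeve_mid in the frame of seat_top below 0.0235 m and angle between each of sleeve_mid, gear_mid's own z axis and vertical below 0.1 rad and z of gear_mid in the frame of seat_top below 0.066 m and (angle between the x axis of gear_mid and the x axis of spindle_top, either way round below 0.2 rad or angle between the x axis of gear_mid and the y axis of spindle_top, either way round below 0.2 rad)), for 0.1 s.
At the end, for the whole second after the job is handed in: Sleeve around the spindle (5 mm) and down on the spring plate (3.5 mm); gear upright, meshed (5 mm, 0.2 rad) and down on the sleeve (4 mm); plate held down by over 5.5 of its 8 mm, gear still, fingers bearing on it with over 5 N (all of step 2 and value of joint seat above 0.0055 m and contact force between the fingers and gear above 5 N and linear speed of gear below 0.02 m/s); the arm keeps its last pose, push and grip.
It fails at once if the carton is disturbed (moved more than 25 mm) (distance of carton_mid from where it was at the start of the episode above 0.025 m).
It fails at once if the roll is disturbed (moved more than 25 mm) (distance of roll_mid from where it was at the start of the episode above 0.025 m).
It fails at once if the dish is disturbed (moved more than 25 mm) (distance of dish from where it was at the start of the episode above 0.025 m).
It also fails if it takes over 72 s, if anything falls off the work surface, if the arm or the gripper's body presses on something with over 40 N, if the wrist force passes 120 N, or if a joint passes its speed limit or range.

### The arm

A 6-joint arm with a two-finger parallel gripper is mounted at the origin on the work surface. World frame = base frame: x ahead of the robot, y to its left, z up, the work surface at z = 0. Lengths are in mm, angles in rad, forces in N, time in s.
With the tool pointing down it reaches from about 350 to 875 mm from the base axis. Payload 4.2 kg.
Tool frame: the origin (TCP) lies at the very end of the fingers, on their centre line; the grasp point (between the pads) lies 19 mm behind it; z points along the fingers, y is the direction in which the jaws open and shut (so a half turn about z gives the same grasp; the last joint's range is limited). The gripper opens to 85 mm and grips with 20 to 120 N. Pads are 22 mm wide; open, the fingers measure 114 mm over their backs; the gripper's body (76 mm by 85 mm) begins 54 mm behind the grasp point. The pads swing forward as they close: fully open they stand 13 mm farther back than shut.
Start: joints at [1.568, 0.385, 0.008, 0, -1.194, -0.259], TCP at [161.73, 603.691, 231.312] pointing down, gripper open.
Joint ranges: [-3.14, 3.14], [-1.21, 2.06], [-1.07, 1.41], [-3.16, 2.05], [-2.99, -0.16], [-3.1, 3.1]. Speed limits (rad/s): [2.79, 2.79, 3.14, 3.14, 3.14, 3.14].

### API

Orientations are given as a unit quaternion [x, y, z, w].
In Python, from bench import arm, optics, job gives the robot as it stands.
- The arm moves only by the tool send_rows, never from a script. Its argument "steps" is a list that holds one entry, the list of rows, each a list of 5 numbers: the shift along the tool's x, y, z in cm, then the turn about the tool's z in rad, then the opening, from 0 (shut) to 1 (fully open). A call has 1 to 10 rows; each row shifts and turns the pose as measured when the row begins, along the tool's axes as they then stand; what a row does not reach is not made up. A row lasts 1/12 s, in which the tool goes at most 41.7 mm and 7.16 degrees, less where a joint would pass 70% of its speed; a pose out of reach is approached as far as the arm can. A call with a gripper value outside its range is refused whole. The fingers move at their own pace and stop on an object; the grip force is fixed at half the most. Time passes only in rows, so rows that do not move let the fingers close. It gives the time, the measured TCP pose, the force and the opening at its end, in the units of the state.
- arm.read_state(): the state, without advancing time (a new reading comes with each control period).
- optics.get_image(name): name is "side" or "top"; returns (picture, depth): 384x512x3 uint8, blue, green, red; 384x512 float32, mm along the optical axis (not along the pixel's ray), 0 where there is no reading.
- optics.get_calibration(name): a dict with "K" (3x3 intrinsics, pixels), "k1" (the pictures are not rectified: a ray, as slopes to the right and down, at radius r is drawn at 1 + k1 r^2 times it, then the intrinsics apply), "rvec" (rotation vector, rad) and "tvec" (3), from world to camera coordinates, as OpenCV has them. Camera axes: x right, y down, z forward; pixel columns grow to the right and rows downward; lengths in mm; the calibration is good to about 2 mm. A picture is of the moment at which its call begins. get_calibration takes no time and is no camera call.
- job.job_done(): hands the job in, once; it reports no verdict.
The state is a dict: "clock": time; "joints": joint angles; "joint_vel": joint speeds; "joint_efforts": joint torques, N m; "position": TCP position; "ee_rot": TCP orientation; "contact_force": force on the tool from outside, world axes, zero at the start; "wrist_torque": the same for the moment, N m; "gripper_width": finger opening in mm.
Only numpy, scipy, OpenCV 4.12 (cv2) and the standard library are available. Lean on these libraries where they do the work, as an engineer would, in place of code of your own. Each camera call takes 0.05 s, during which the arm holds its last target. There are 200 camera calls.

## Working session

There is one attempt and no reset: what is moved stays moved. The work goes in short steps, Python scripts to look and compute and a tool call to move; the robot and the scene stay as the last step left them, time stands still between calls to the robot, and variables do not carry over. Pictures are saved under pics/ and viewed, about 8 in all and at most 12, crops included, and the job is handed in when it is done.

Besides the shell and the picture viewer there is one more tool, called after "Call:" by a JSON object that holds its "method" and its "body". send_rows: Moves the arm, as the interface text tells. Its arguments: {"type":"object","properties":{"steps":{"type":"array","items":{"type":"array","items":{"type":"array","items":{"type":"number"}}}}},"required":["steps"]}

```bash
mkdir -p pics
cat > h.py <<'E'
import numpy as np, cv2
from bench import arm, optics, job
from scipy.spatial.transform import Rotation as R
def cal(n):
    c=optics.get_calibration(n); K=np.array(c["K"],float); r=cv2.Rodrigues(np.array(c["rvec"],float))[0]; return K,float(c["k1"]),r,np.array(c["tvec"],float).ravel()
def ray(n,u,v):
    K,k1,r,t=cal(n); p=np.array([(u-K[0,2])/K[0,0],(v-K[1,2])/K[1,1]])
    q=cv2.undistortPoints(np.array([[[u,v]]],float),K,np.array([k1,0,0,0,0.]))[0,0]
    return -r.T@t, r.T@np.array([q[0],q[1],1])
def atz(n,u,v,z):
    o,d=ray(n,u,v); return o+d*(z-o[2])/d[2]
def proj(n,P):
    K,k1,r,t=cal(n); return cv2.projectPoints(np.array(P,float).reshape(-1,1,3),cv2.Rodrigues(r)[0],t,K,np.array([k1,0,0,0,0.]))[0].reshape(-1,2)
def cloud(n,dep):
    K,k1,r,t=cal(n); h,w=dep.shape; g=np.stack(np.meshgrid(np.arange(w),np.arange(h)),-1).reshape(-1,1,2).astype(float)
    q=cv2.undistortPoints(g,K,np.array([k1,0,0,0,0.]))[:,0]; P=np.c_[q,np.ones(len(q))]*dep.reshape(-1,1)
    return ((P-t)@r).reshape(h,w,3)
E
python3 - <<'E'
from h import *
for n in("top","side"):
    im,d=optics.get_image(n); np.savez(f"{n}0.npz",im=im,d=d); cv2.imwrite(f"pics/{n}0.png",cv2.resize(im,(768,576)))
    print(n,cal(n)[0][0,0],ray(n,256,192))
print(arm.read_state())
E
```

```text
top 380.0201408962238 (array([ 456.27621821,   17.26638047, 1035.26389648]), array([ 0.05886004, -0.03190236, -0.99796138]))
side 367.1008803240694 (array([ 107.66816766, -511.32289282,  683.51751417]), array([ 0.49342708,  0.57399691, -0.65442537]))
{'clock': 0.1, 'joints': array([ 1.56761368e+00,  3.85485477e-01,  6.72624916e-03, -4.05173253e-04,
       -1.19396124e+00, -2.58602687e-01]), 'joint_vel': array([ 0.00123808, -0.00201318,  0.00343727,  0.00441849, -0.0005969 ,
        0.00044516]), 'joint_efforts': array([-1.58361859e-04, -3.93318343e+01,  1.88928705e+01,  4.19798568e+00,
       -2.59302993e-03,  1.43483753e-06]), 'position': array([161.60842946, 603.20403177, 230.31768171]), 'ee_rot': array([ 9.91435546e-01, -1.30593251e-01, -6.42341726e-05,  9.78218964e-04]), 'contact_force': array([-0.65859614, -0.39231737,  1.28894021]), 'wrist_torque': array([0.03236707, 0.03557481, 0.00145827]), 'gripper_width': 85.49605319957514}
```

View pics/top0.png

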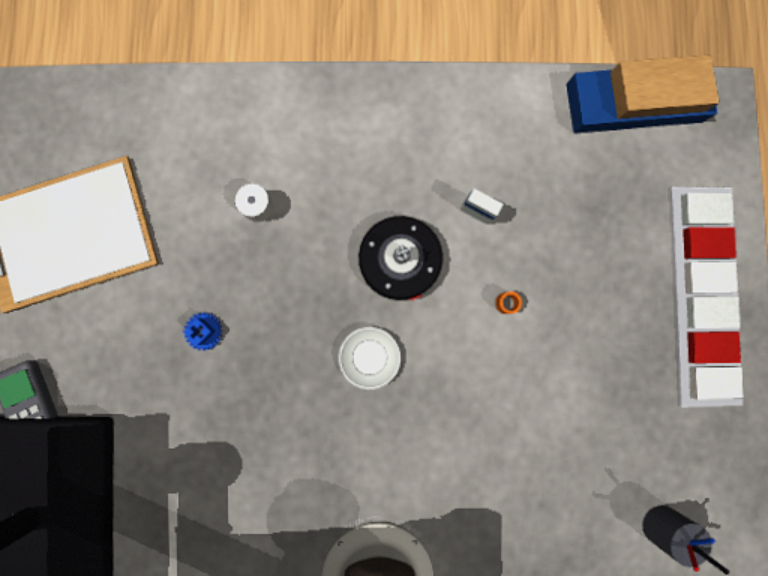

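View pics/side0.png

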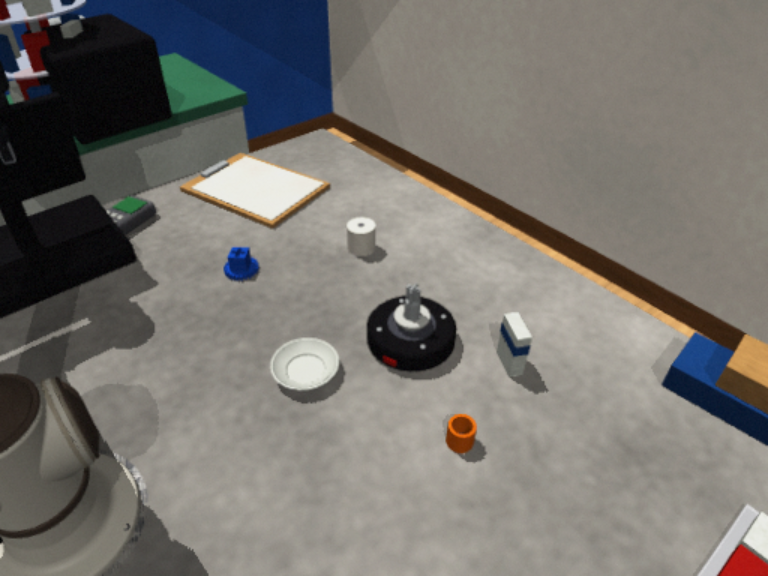

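The top view shows the base at (401,257), sleeve (510,302), gear (203,331), carton (484,205), roll (252,200) and dish (370,357), in 1.5x pixels. The side view shows the same layout. Next I'll measure from close crops.

```bash
cat > m.py <<'E'
from h import *
tiles=[]
for n in("top","side"):
    z=np.load(f"{n}0.npz"); im,d=z["im"],z["d"]; C=cloud(n,d); hsv=cv2.cvtColor(im,cv2.COLOR_BGR2HSV)
    H,S,V=[hsv[...,i].astype(int) for i in range(3)]
    roi=dict(sleeve=((310,370,180,225) if n=="top" else (290,325,270,305)),gear=((115,155,200,240) if n=="top" else (140,180,155,190)))
    for k,(a,b,c,e) in roi.items():
        m=np.zeros(d.shape,bool); m[c:e,a:b]=1
        m&=(S>150)&((H<20) if k=="sleeve" else (abs(H-115)<15))
        P=C[m&(d>0)]; zt=P[:,2]; print(n,k,m.sum(),"z pct",np.percentile(zt,[5,50,95]).round(1))
        for lo,hi in([(35,46)] if k=="sleeve" else [(5,14),(39,48)]):
            Q=P[(zt>lo)&(zt<hi)].astype(np.float32)
            if len(Q)>5:
                (cx,cy),r=cv2.minEnclosingCircle(Q[:,:2]); print("  ",lo,hi,len(Q),"circ",round(cx,1),round(cy,1),round(r,1),"mean",Q.mean(0).round(1),"rect",cv2.minAreaRect(Q[:,:2]))
    # spindle/base region
    u,v=((267,171) if n=="top" else (274,215)); 
    P=C[v-45:v+45,u-45:u+45].reshape(-1,3)
    for lo,hi in((36,44),(56,64),(105,125)):
        Q=P[(P[:,2]>lo)&(P[:,2]<hi)].astype(np.float32)
        if len(Q)>3:(cx,cy),r=cv2.minEnclosingCircle(Q[:,:2]); print(n,"base z",lo,len(Q),round(cx,1),round(cy,1),round(r,1),Q.mean(0).round(1))
    s=[(267,169),(135,220),(340,201)] if n=="top" else [(275,203),(160,175),(307,288)]
    tiles.append(np.hstack([cv2.resize(im[v-16:v+16,u-16:u+16],(264,264),interpolation=cv2.INTER_CUBIC) for u,v in s]))
cv2.imwrite("pics/crop.png",np.vstack(tiles))
E
python3 m.py
```

```text
top sleeve 153 z pct [-0.4 37.  41.5]Traceback (most recent call last):
  File "m.py", line 14, in <module>
    (cx,cy),r=cv2.minEnclosingCircle(Q[:,:2]); print("  ",lo,hi,len(Q),"circ",round(cx,1),round(cy,1),round(r,1),"mean",Q.mean(0).round(1),"rect",cv2.minAreaRect(Q[:,:2]))
              ~~~~~~~~~~~~~~~~~~~~~~^^^^^^^^^
cv2.error: OpenCV(4.12.0) /io/opencv/modules/imgproc/src/shapedescr.cpp:201: error: (-215:Assertion failed) count >= 0 && (depth == CV_32F || depth == CV_32S) in function 'minEnclosingCircle'
```

```bash
sed -i 's/Q\[:,:2\])/np.ascontiguousarray(Q[:,:2]))/g' m.py; python3 m.py
```

```text
top sleeve 153 z pct [-0.4 37.  41.5]
   35 46 86 circ 490.3 -235.7 20.2 mean [ 488.8 -235.6   39.2] rect ((488.6008605957031, -235.53953552246094), (39.7054328918457, 34.405235290527344), 89.81735229492188)
top gear 445 z pct [ 1.6 11.4 45.2]
   5 14 219 circ 442.5 311.1 33.6 mean [441.8 304.7   9.4] rect ((441.8221130371094, 310.62396240234375), (65.89146423339844, 61.72389221191406), 89.73262023925781)
   39 48 108 circ 442.3 311.2 22.3 mean [442.3 311.3  43.1] rect ((442.1336669921875, 311.33056640625), (34.28582763671875, 33.13178253173828), 47.62473678588867)
top base z 36 1838 594.4 -72.5 109.5 [569.1 -43.8  39.6]
top base z 56 287 607.3 -89.0 86.8 [570.2 -44.1  59.6]
top base z 105 44 571.3 -44.3 11.1 [570.7 -44.4 117.1]
side sleeve 423 z pct [ 5.  28.5 41.9]
   35 46 155 circ 487.0 -238.6 20.6 mean [ 486.  -238.6   39.8] rect ((486.078369140625, -237.90988159179688), (39.65473556518555, 37.82831573486328), 67.8143081665039)
side gear 367 z pct [ 7.2 19.9 45.2]
   5 14 148 circ 439.3 308.5 34.5 mean [435.4 296.8  10.1] rect ((435.36151123046875, 303.6728820800781), (53.191162109375, 65.11224365234375), 61.375450134277344)
   39 48 95 circ 441.5 307.2 23.0 mean [439.2 308.1  43.7] rect ((440.2064514160156, 309.8975830078125), (37.859275817871094, 35.51528549194336), 46.576969146728516)
side base z 36 1509 566.4 -45.4 74.4 [557.4 -54.5  40.6]
side base z 56 236 566.5 -44.3 30.7 [561.6 -50.2  60.2]
side base z 105 70 567.0 -45.7 13.1 [565.5 -46.8 115.4]
```

View pics/crop.png

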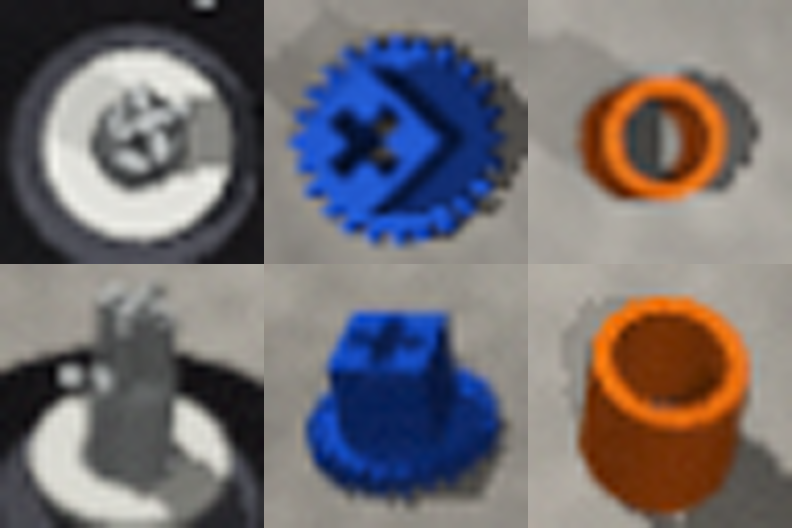

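Crops: top row shows the spindle cross, the gear with its hub at 45°, and the sleeve. The spindle rib angle needs a quantitative fit.

```bash
cat > sp.py <<'E'
from h import *
from scipy.optimize import differential_evolution
out=[]
for n,c0 in(("top",(571,-44.5)),("side",(567,-45.3))):
    z=np.load(f"{n}0.npz"); im,d=z["im"],z["d"]; C=cloud(n,d)
    P=C.reshape(-1,3); P=P[(abs(P[:,0]-c0[0])<16)&(abs(P[:,1]-c0[1])<16)&(P[:,2]>50)]
    def sc(p,full=False):
        x,y=(P[:,0]-p[0]),(P[:,1]-p[1]); c,s=np.cos(p[2]),np.sin(p[2]); a,b=abs(c*x+s*y),abs(-s*x+c*y)
        ins=np.maximum(a,b)<12; dist=np.maximum(np.minimum(a,b)-3,np.maximum(a,b)-12) # <0 inside cross
        hi=P[:,2]>105
        return np.mean(np.where(hi,np.clip(dist,0,4),np.clip(-dist,0,4))) 
    best=[]
    for ang in np.arange(0,90,5):
        r=differential_evolution(lambda q:sc((q[0],q[1],np.radians(ang))),[(c0[0]-4,c0[0]+4),(c0[1]-4,c0[1]+4)],seed=0,maxiter=30); best.append((round(r.fun,3),int(ang),r.x.round(1).tolist()))
    print(n,len(P),(P[:,2]>105).sum()); print(sorted(best)[:6])
    # rectified patch at z=121 : 40mm square, x up y left
    g=np.linspace(20,-20,390); X,Y=np.meshgrid(g,g,indexing="ij")
    uv=proj(n,np.c_[(c0[0]+X).ravel(),(c0[1]+Y).ravel(),np.full(X.size,121.)]).astype(np.float32).reshape(390,390,2)
    out.append(cv2.remap(im,uv[...,0],uv[...,1],cv2.INTER_CUBIC))
cv2.imwrite("pics/sp.png",np.hstack(out))
# base holes: bright small spots at z=40, top view
im=np.load("top0.npz")["im"]
b=np.array([atz("top",u/1.5,v/1.5,40)[:2] for u,v in((413,227),(372,243),(388,286),(430,269))]); print(b.mean(0),np.degrees(np.arctan2(*(b-b.mean(0)).T[::-1])))
E
python3 sp.py
```

```text
top 151 44
[(np.float64(0.012), 20, [572.0, -44.3]), (np.float64(0.035), 15, [572.0, -44.4]), (np.float64(0.038), 25, [572.0, -44.4]), (np.float64(0.076), 10, [572.6, -45.0]), (np.float64(0.08), 30, [572.0, -44.6]), (np.float64(0.126), 5, [572.5, -45.5])]
side 276 70
[(np.float64(0.149), 20, [568.4, -43.7]), (np.float64(0.156), 25, [568.0, -43.4]), (np.float64(0.169), 15, [568.5, -43.5]), (np.float64(0.204), 30, [567.7, -43.3]), (np.float64(0.206), 10, [568.7, -43.6]), (np.float64(0.26), 35, [566.9, -43.8])]
[570.85690927 -44.4901947 ] [ -23.17267774   64.979056    156.39032399 -114.09264185]
```

View pics/sp.png

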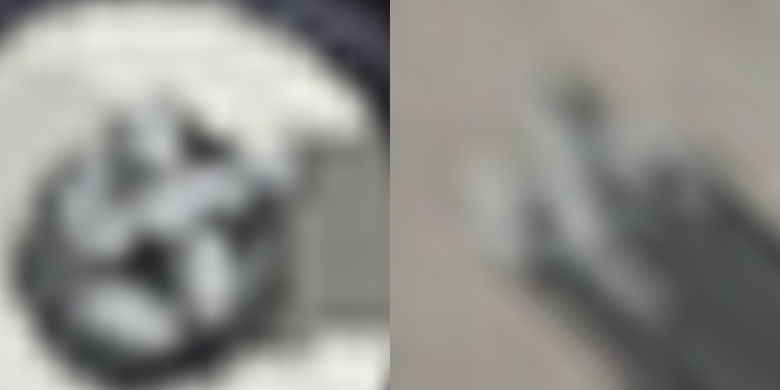

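Both views put the ribs at about 20° (mod 90°), with the spindle near (569.5, -44.5). I'll start moving, sleeve first.

```bash
cat >> h.py <<'E'
def go(*tgts):
    s=arm.read_state(); r=R.from_quat(s["ee_rot"]); p=np.array(s["position"]); X=r.as_matrix(); yaw=np.degrees(np.arctan2(X[1,0],X[0,0]))
    print("t",s["clock"],"p",p.round(1),"yaw",yaw.round(2),"tilt",np.degrees(np.arccos(-X[2,2])).round(2),"F",s["contact_force"].round(1),"w",round(s["gripper_width"],1),"j",s["joints"].round(2))
    for t in tgts:
        d=X.T@(np.array(t[:3])-p)/10; print(t,"-> cm",d.round(2),"rows",round(np.linalg.norm(d)/4.1,1),"turn",round(np.radians((yaw-t[3]+45)%90-45),3) if len(t)>3 else "")
E
python3 -c "
from h import *
go((488,-237,231),(488,-237,100))"
```

```text
t 0.1 p [161.6 603.2 230.3] yaw -15.01 tilt 0.11 F [-0.7 -0.4  1.3] w 85.5 j [ 1.57  0.39  0.01 -0.   -1.19 -0.26]
(488, -237, 231) -> cm [53.28 72.7   0.08] rows 22.0 turn 
(488, -237, 100) -> cm [53.28 72.68 13.18] rows 22.2 turn
```

Call:
{"method": "send_rows", "body": {"steps": [[[2.4, 3.3, 0, 0, 1], [2.4, 3.3, 0, 0, 1], [2.4, 3.3, 0, 0, 1], [2.4, 3.3, 0, 0, 1], [2.4, 3.3, 0, 0, 1], [2.4, 3.3, 0, 0, 1], [2.4, 3.3, 0, 0, 1], [2.4, 3.3, 0, 0, 1], [2.4, 3.3, 0, 0, 1], [2.4, 3.3, 0, 0, 1]]]}}

```text
clock: 0.93
position: [306.5, 217.1, 224.7]
ee_rot: [0.992, -0.125, -0.001, 0.006]
contact_force: [1.2, 0.2, 0.0]
gripper_width: 85.5
```

Call:
{"method": "send_rows", "body": {"steps": [[[2.4, 3.3, 0, 0, 1], [2.4, 3.3, 0, 0, 1], [2.4, 3.3, 0, 0, 1], [2.4, 3.3, 0, 0, 1], [2.4, 3.3, 0, 0, 1], [2.4, 3.3, 0, 0, 1], [2.4, 3.3, 0, 0, 1], [2.4, 3.3, 0, 0, 1], [2.4, 3.3, 0, 0, 1], [2.4, 3.3, 0, 0, 1]]]}}

```text
clock: 1.77
position: [453.3, -172.9, 228.6]
ee_rot: [0.992, -0.123, 0.001, 0.004]
contact_force: [1.0, 1.0, -0.5]
gripper_width: 85.3
```

```bash
python3 -c "
from h import *
go((488,-237,70))"
```

```text
t 1.7667 p [ 453.3 -172.9  228.6] yaw -14.15 tilt 0.45 F [ 1.   1.  -0.5] w 85.3 j [-0.02  0.15 -0.33  0.01 -1.09  1.34]
(488, -237, 70) -> cm [ 4.89  5.25 15.91] rows 4.3 turn
```

Call:
{"method": "send_rows", "body": {"steps": [[[1.2, 1.3, 3.5, 0, 1], [1.2, 1.3, 3.5, 0, 1], [1.2, 1.3, 3.5, 0, 1], [1.2, 1.3, 3.5, 0, 1], [0, 0, 1.5, 0, 1], [0, 0, 0, 0, 1], [0, 0, 0, 0, 1], [0, 0, 0, 0, 1]]]}}

```text
clock: 2.43
position: [491.5, -249.3, 67.1]
ee_rot: [0.992, -0.13, 0.002, 0.004]
contact_force: [0.3, -0.3, -1.1]
gripper_width: 85.5
```

Run:
```python
from h import *
go((488,-237,40),(488,-237,7))
ims=[]
for n in("top","side"):
    im,d=optics.get_image(n)
    u,v=(340,201) if n=="top" else (307,275)
    ims.append(cv2.resize(im[v-45:v+45,u-45:u+45],(400,400),interpolation=cv2.INTER_CUBIC))
    print(n,proj(n,[[488,-237,40],list(arm.read_state()["position"])]).round(1).tolist())
cv2.imwrite("pics/a.png",np.hstack(ims))
```

```text
t 2.4333 p [ 491.5 -249.3   67.1] yaw -14.89 tilt 0.54 F [ 0.3 -0.3 -1.1] w 85.5 j [-0.17  0.43 -0.39  0.01 -0.74  1.47]
(488, -237, 40) -> cm [-0.67 -1.12  2.7 ] rows 0.7 turn 
(488, -237, 7) -> cm [-0.68 -1.15  6.  ] rows 1.5 turn 
top [[340.3, 201.7], [347.7, 199.8]]
side [[307.8, 283.1], [315.2, 277.4]]
```

View pics/a.png

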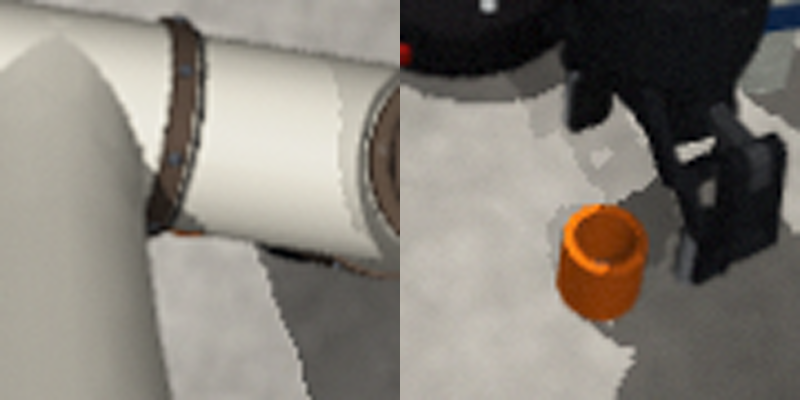

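Side view: the jaws straddle the sleeve (around (600,250) in the crop). They need to shift about 13 mm before descending.

Call:
{"method": "send_rows", "body": {"steps": [[[-0.7, -1.1, 1.0, 0, 1], [0, 0, 0, 0, 1], [0, 0, 1.5, 0, 1], [0, 0, 1.5, 0, 1], [0, 0, 1.0, 0, 1], [0, 0, 0, 0, 1], [0, 0, 0, 0, 1]]]}}

```text
clock: 3.12
position: [497.8, -236.5, 29.6]
ee_rot: [0.992, -0.125, 0.016, 0.006]
contact_force: [-0.4, 0.6, 0.6]
gripper_width: 85.4
```

```bash
python3 -c "
from h import *
go((488,-237,7))"
```

```text
t 3.1167 p [ 497.8 -236.5   29.6] yaw -14.4 tilt 1.99 F [-0.4  0.6  0.6] w 85.4 j [-0.14  0.48 -0.45  0.02 -0.61  1.45]
(488, -237, 7) -> cm [-1.01  0.27  2.23] rows 0.6 turn
```

Call:
{"method": "send_rows", "body": {"steps": [[[0, 0, 0, 0, 1], [0, 0, 0, 0, 1], [0, 0, 0, 0, 1]]]}}

```text
clock: 3.37
position: [499.5, -236.9, 32.3]
ee_rot: [0.992, -0.125, 0.019, 0.006]
contact_force: [-0.3, 0.0, -0.7]
gripper_width: 85.6
```

```bash
python3 -c "
from h import *
s=arm.read_state(); print(s['joint_vel'].round(3), R.from_quat(s['ee_rot']).as_matrix().round(3))
go((488,-237,7))"
```

```text
[-0.001 -0.013  0.012  0.003 -0.004 -0.001] [[ 0.968 -0.248  0.036]
 [-0.248 -0.969 -0.016]
 [ 0.039  0.007 -0.999]]
t 3.3667 p [ 499.5 -236.9   32.3] yaw -14.35 tilt 2.24 F [-0.3  0.  -0.7] w 85.6 j [-0.14  0.48 -0.44  0.02 -0.62  1.45]
(488, -237, 7) -> cm [-1.21  0.28  2.49] rows 0.7 turn
```

Call:
{"method": "send_rows", "body": {"steps": [[[-0.3, 0.05, 0.4, 0, 1], [-0.3, 0.05, 0.4, 0, 1], [-0.3, 0.05, 0.4, 0, 1], [-0.2, 0.05, 0.4, 0, 1], [-0.1, 0.0, 0.3, 0, 1], [0, 0, 0.1, 0, 1], [0, 0, 0, 0, 1], [0, 0, 0, 0, 1]]]}}

```text
clock: 4.03
position: [486.5, -236.3, 10.2]
ee_rot: [0.992, -0.125, 0.019, 0.006]
contact_force: [-0.3, -0.1, 1.0]
gripper_width: 85.6
```

```bash
python3 -c "
from h import *
go((488,-237,7))"
```

```text
t 4.0333 p [ 486.5 -236.3   10.2] yaw -14.38 tilt 2.25 F [-0.3 -0.1  1. ] w 85.6 j [-0.15  0.5  -0.49  0.02 -0.55  1.45]
(488, -237, 7) -> cm [0.15 0.03 0.32] rows 0.1 turn
```

Call:
{"method": "send_rows", "body": {"steps": [[[0, 0, -1.5, 0, 1], [0, 0, -1.5, 0, 1], [0, 0, -1.0, 0, 1], [0, 0, 0, 0, 1], [0, 0, 0, 0, 1], [0, 0, 0, 0, 1]]]}}

```text
clock: 4.53
position: [485.3, -235.6, 50.8]
ee_rot: [0.992, -0.125, 0.018, 0.006]
contact_force: [0.4, -0.4, -0.8]
gripper_width: 85.2
```

```bash
python3 -c "
from h import *
go((488,-237,7))"
```

```text
t 4.5333 p [ 485.3 -235.6   50.8] yaw -14.37 tilt 2.2 F [ 0.4 -0.4 -0.8] w 85.2 j [-0.14  0.43 -0.46  0.02 -0.64  1.45]
(488, -237, 7) -> cm [0.13 0.03 4.38] rows 1.1 turn
```

Call:
{"method": "send_rows", "body": {"steps": [[[0, 0, 0.6, 0, 1], [0.1, 0, 0.8, 0, 1], [0.1, 0, 0.8, 0, 1], [0, 0, 0.8, 0, 1], [0, 0, 0.6, 0, 1], [0, 0, 0.4, 0, 1], [0, 0, 0.2, 0, 1], [0, 0, 0.1, 0, 1], [0, 0, 0, 0, 1], [0, 0, 0, 0, 1]]]}}

```text
clock: 5.37
position: [486.3, -236.5, -1.7]
ee_rot: [0.992, -0.125, 0.014, 0.006]
contact_force: [-0.6, 1.0, -0.7]
gripper_width: 85.4
```

```bash
cat >> h.py <<'E'
def orange(n="side",lo=35,hi=46,hue=lambda H:H<20):
    im,d=optics.get_image(n); C=cloud(n,d); h=cv2.cvtColor(im,cv2.COLOR_BGR2HSV); m=hue(h[...,0].astype(int))&(h[...,1]>150)&(d>0)&(h[...,2]>60)
    Q=C[m]; Q=Q[(Q[:,2]>lo)&(Q[:,2]<hi)&(Q[:,0]>350)&(Q[:,0]<700)&(abs(Q[:,1])<400)].astype(np.float32)
    print(n,len(Q),"mean",Q.mean(0).round(1),"circle",cv2.minEnclosingCircle(np.ascontiguousarray(Q[:,:2])),"ztop",np.percentile(Q[:,2],[50,95]).round(1)); return im
E
python3 -c "
from h import *
im=orange(); cv2.imwrite('pics/b.png',cv2.resize(im[215:335,230:390],(640,480),interpolation=cv2.INTER_CUBIC))
go((488,-237,7))"
```

```text
side 77 mean [ 476.6 -236.6   39.5] circle ((486.0060729980469, -237.6729278564453), 19.549015045166016) ztop [39.8 42.4]
t 5.4167 p [ 486.4 -236.5   -1.6] yaw -14.4 tilt 1.7 F [ 0.5  0.5 -0.4] w 85.7 j [-0.15  0.52 -0.49  0.02 -0.53  1.45]
(488, -237, 7) -> cm [ 0.19  0.02 -0.85] rows 0.2 turn
```

View pics/b.png

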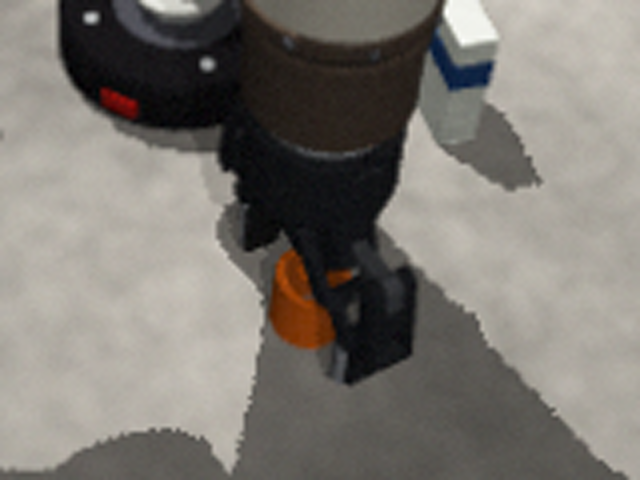

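Side view: the jaws straddle the sleeve, which hasn't moved. The TCP overshot in z, so I'll raise it 9 mm and close.

Call:
{"method": "send_rows", "body": {"steps": [[[0, 0, -0.4, 0, 1], [0.1, 0, -0.4, 0, 1], [0, 0, -0.1, 0, 1], [0, 0, 0, 0, 1], [0, 0, 0, 0, 0], [0, 0, 0, 0, 0], [0, 0, 0, 0, 0], [0, 0, 0, 0, 0], [0, 0, 0, 0, 0], [0, 0, 0, 0, 0]]]}}

```text
clock: 6.25
position: [488.7, -236.9, 11.3]
ee_rot: [0.992, -0.125, 0.016, 0.006]
contact_force: [-0.6, -0.8, 0.1]
gripper_width: 38.6
```

```bash
python3 -c "
from h import *
go((488,-237,7))"
```

```text
t 6.25 p [ 488.7 -236.9   11.3] yaw -14.36 tilt 2.0 F [-0.6 -0.8  0.1] w 38.6 j [-0.15  0.5  -0.48  0.02 -0.56  1.45]
(488, -237, 7) -> cm [-0.08  0.02  0.43] rows 0.1 turn
```

Call:
{"method": "send_rows", "body": {"steps": [[[0, 0, -0.5, 0, 0], [0, 0, -1.0, 0, 0], [0, 0, -1.5, 0, 0], [0, 0, -2.0, 0, 0], [0, 0, -2.0, 0, 0], [0, 0, -2.0, 0, 0], [0, 0, -2.0, 0, 0], [0, 0, -1.5, 0, 0], [0, 0, -1.0, 0, 0], [0, 0, -0.5, 0, 0]]]}}

```text
clock: 7.08
position: [481.3, -234.1, 160.3]
ee_rot: [0.992, -0.126, 0.013, 0.005]
contact_force: [0.3, -0.8, -0.8]
gripper_width: 38.9
```

Call:
{"method": "send_rows", "body": {"steps": [[[0, 0, -0.2, 0, 0], [0, 0, 0, 0, 0], [0, 0, 0, 0, 0]]]}}

```text
clock: 7.33
position: [481.2, -234.0, 164.4]
ee_rot: [0.992, -0.126, 0.015, 0.005]
contact_force: [0.1, -0.4, -0.7]
gripper_width: 38.8
```

```bash
python3 -c "
from h import *
go((569.5,-44.5,165))
s=arm.read_state(); z=s['position'][2]-11.3+40
im=orange(lo=z-6,hi=z+7)"
```

```text
t 7.3333 p [ 481.2 -234.   164.4] yaw -14.44 tilt 1.83 F [ 0.1 -0.4 -0.7] w 38.8 j [-0.14  0.28 -0.34  0.01 -0.93  1.45]
(569.5, -44.5, 165) -> cm [  3.82 -20.55  -0.08] rows 5.1 turn 
side 113 mean [ 470.8 -229.9  192.7] circle ((478.590576171875, -233.64923095703125), 20.04523277282715) ztop [193.3 195.8]
```

Call:
{"method": "send_rows", "body": {"steps": [[[0.1, -0.8, 0, 0, 0], [0.3, -1.6, 0, 0, 0], [0.5, -2.2, 0, 0, 0], [0.5, -2.5, 0, 0, 0], [0.5, -2.5, 0, 0, 0], [0.5, -2.5, 0, 0, 0], [0.5, -2.4, 0, 0, 0], [0.4, -1.8, 0, 0, 0], [0.3, -1.2, 0, 0, 0], [0.1, -0.6, 0, 0, 0]]]}}

```text
clock: 8.22
position: [562.0, -57.8, 154.1]
ee_rot: [0.992, -0.128, 0.006, 0.006]
contact_force: [0.4, -0.0, -0.3]
gripper_width: 38.7
```

Call:
{"method": "send_rows", "body": {"steps": [[[0, 0, 0, 0, 0], [0, 0, 0, 0, 0], [0, 0, 0, 0, 0]]]}}

```text
clock: 8.47
position: [561.3, -57.0, 152.5]
ee_rot: [0.992, -0.127, 0.004, 0.007]
contact_force: [-1.6, -0.8, -0.5]
gripper_width: 39.1
```

```bash
python3 -c "
from h import *
go((569.2,-44.5,145))
s=arm.read_state(); z=s['position'][2]-11.3+40
im=orange(lo=z-6,hi=z+7)"
```

```text
t 8.4667 p [561.3 -57.  152.5] yaw -14.63 tilt 0.89 F [-1.6 -0.8 -0.5] w 39.1 j [ 0.19  0.35 -0.27  0.02 -0.95  1.11]
(569.2, -44.5, 145) -> cm [ 0.44 -1.42  0.73] rows 0.4 turn 
side 72 mean [550.6 -53.3 180.3] circle ((556.712158203125, -59.11769485473633), 21.77267837524414) ztop [181.  183.4]
```

Call:
{"method": "send_rows", "body": {"steps": [[[0.1, -0.2, 0, 0, 0], [0.1, -0.3, 0, 0, 0], [0.1, -0.3, 0, 0, 0], [0.1, -0.3, 0, 0, 0], [0, -0.2, 0, 0, 0], [0, -0.1, 0, 0, 0], [0, 0, 0, 0, 0], [0, 0, 0, 0, 0], [0, 0, 0, 0, 0]]]}}

```text
clock: 9.27
position: [568.5, -46.2, 153.1]
ee_rot: [0.992, -0.13, 0.004, 0.007]
contact_force: [0.2, -0.7, -1.2]
gripper_width: 38.6
```

```bash
python3 -c "
from h import *
go((569.2,-44.5,145))
s=arm.read_state(); z=s['position'][2]-11.3+40
im=orange(lo=z-6,hi=z+7);orange('top',lo=z-6,hi=z+7)
cv2.imwrite('pics/c.png',cv2.resize(im[130:250,195:355],(640,480),interpolation=cv2.INTER_CUBIC))"
```

```text
t 9.2667 p [568.5 -46.2 153.1] yaw -14.92 tilt 0.89 F [ 0.2 -0.7 -1.2] w 38.6 j [ 0.21  0.36 -0.25  0.02 -0.96  1.09]
(569.2, -44.5, 145) -> cm [ 0.02 -0.2   0.8 ] rows 0.2 turn 
side 67 mean [558.3 -41.4 180.9] circle ((562.8963623046875, -44.765380859375), 21.892295837402344) ztop [181.4 183.8]h.py:26: RuntimeWarning: Mean of empty slice.
  print(n,len(Q),"mean",Q.mean(0).round(1),"circle",cv2.minEnclosingCircle(np.ascontiguousarray(Q[:,:2])),"ztop",np.percentile(Q[:,2],[50,95]).round(1)); return im
  ret = um.true_divide(
Traceback (most recent call last):
  File "h.py", line 26, in orange
    print(n,len(Q),"mean",Q.mean(0).round(1),"circle",cv2.minEnclosingCircle(np.ascontiguousarray(Q[:,:2])),"ztop",np.percentile(Q[:,2],[50,95]).round(1)); return im
                                                                                                                   ~~~~~~~~~~~~~^^^^^^^^^^^^^^^^
IndexError: index -1 is out of bounds for axis 0 with size 0
```

Call:
{"method": "send_rows", "body": {"steps": [[[0, -0.1, 0.2, 0, 0], [0, -0.1, 0.3, 0, 0], [0, 0, 0.3, 0, 0], [0, 0, 0.3, 0, 0], [0, 0, 0.3, 0, 0], [0, 0, 0.2, 0, 0], [0, 0, 0.1, 0, 0], [0, 0, 0, 0, 0], [0, 0, 0, 0, 0]]]}}

```text
clock: 10.12
position: [568.6, -44.6, 133.4]
ee_rot: [0.991, -0.13, 0.003, 0.007]
contact_force: [1.0, 0.6, -0.2]
gripper_width: 38.7
```

```bash
python3 -c "
from h import *
go((569.2,-44.5,125))
im,d=optics.get_image('side')
cv2.imwrite('pics/c.png',cv2.resize(im[140:230,215:335],(640,480),interpolation=cv2.INTER_CUBIC))
print(proj('side',[[567,-44.9,121],[567,-44.9,60]]).round(1))"
```

```text
t 10.1167 p [568.6 -44.6 133.4] yaw -14.94 tilt 0.87 F [ 1.   0.6 -0.2] w 38.7 j [ 0.21  0.38 -0.28  0.02 -0.91  1.08]
(569.2, -44.5, 125) -> cm [ 0.05 -0.04  0.84] rows 0.2 turn 
[[274.9 191.5]
 [273.9 210.3]]
```

View pics/c.png

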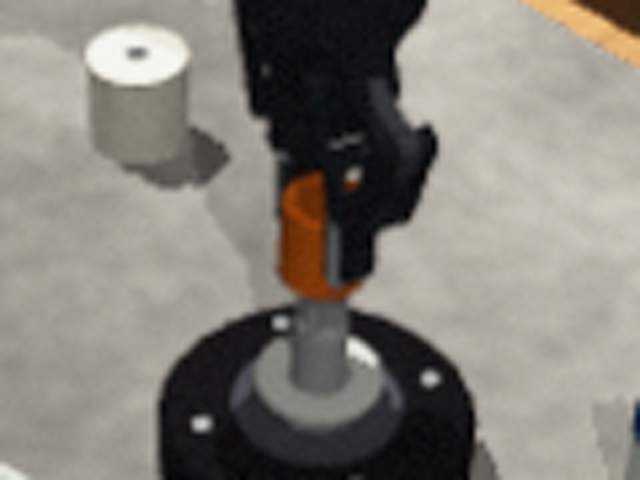

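Side view: sleeve centre is at column 320 and spindle at 323 in the crop, so they're lined up. Lowering.

Call:
{"method": "send_rows", "body": {"steps": [[[0, 0, 0.3, 0, 0], [0, 0, 0.3, 0, 0], [0, 0, 0.3, 0, 0], [0, 0, 0.3, 0, 0], [0, 0, 0.3, 0, 0], [0, 0, 0.3, 0, 0], [0, 0, 0, 0, 0]]]}}

```text
clock: 10.75
position: [568.9, -44.9, 113.9]
ee_rot: [0.991, -0.13, 0.004, 0.007]
contact_force: [-0.6, 0.2, -1.5]
gripper_width: 38.8
```

```bash
python3 -c "
from h import *
go((569.2,-44.5,71))"
```

```text
t 10.75 p [568.9 -44.9 113.9] yaw -14.95 tilt 0.87 F [-0.6  0.2 -1.5] w 38.8 j [ 0.21  0.4  -0.3   0.02 -0.87  1.08]
(569.2, -44.5, 71) -> cm [-0.02 -0.1   4.29] rows 1.0 turn
```

Call:
{"method": "send_rows", "body": {"steps": [[[0, 0, 0.3, 0, 0], [0, 0, 0.3, 0, 0], [0, 0, 0.3, 0, 0], [0, 0, 0.3, 0, 0], [0, 0, 0.3, 0, 0], [0, 0, 0.3, 0, 0], [0, 0, 0.2, 0, 0], [0, 0, 0, 0, 0]]]}}

```text
clock: 11.42
position: [569.0, -45.2, 91.4]
ee_rot: [0.991, -0.13, 0.004, 0.007]
contact_force: [-1.0, 0.4, -1.3]
gripper_width: 38.7
```

```bash
python3 -c "
from h import *
go((569.2,-44.5,71))"
```

```text
t 11.4167 p [569.  -45.2  91.4] yaw -14.95 tilt 0.87 F [-1.   0.4 -1.3] w 38.7 j [ 0.21  0.43 -0.32  0.02 -0.82  1.08]
(569.2, -44.5, 71) -> cm [-0.02 -0.1   2.04] rows 0.5 turn
```

Below the shoulder with no side force. Continuing to the plate.

Call:
{"method": "send_rows", "body": {"steps": [[[0, -0.05, 0.3, 0, 0], [0, 0, 0.3, 0, 0], [0, 0, 0.3, 0, 0], [0, 0, 0.3, 0, 0], [0, 0, 0.3, 0, 0], [0, 0, 0.2, 0, 0], [0, 0, 0.1, 0, 0], [0, 0, 0, 0, 0]]]}}

```text
clock: 12.08
position: [569.6, -44.9, 71.8]
ee_rot: [0.991, -0.13, 0.004, 0.007]
contact_force: [-0.6, 0.7, 1.7]
gripper_width: 38.4
```

```bash
python3 -c "
from h import *
go((569.2,-44.5,71))"
```

```text
t 12.0833 p [569.6 -44.9  71.8] yaw -14.93 tilt 0.89 F [-0.6  0.7  1.7] w 38.4 j [ 0.21  0.46 -0.34  0.02 -0.77  1.08]
(569.2, -44.5, 71) -> cm [-0.05 -0.03  0.08] rows 0.0 turn
```

Call:
{"method": "send_rows", "body": {"steps": [[[0, 0, 0.1, 0, 0], [0, 0, 0.1, 0, 0], [0, 0, 0, 0, 0]]]}}

```text
clock: 12.33
position: [569.6, -44.9, 71.3]
ee_rot: [0.992, -0.13, 0.004, 0.007]
contact_force: [-2.4, 0.4, 3.7]
gripper_width: 38.8
```

Call:
{"method": "send_rows", "body": {"steps": [[[0, 0, 0, 0, 1], [0, 0, 0, 0, 1], [0, 0, 0, 0, 1], [0, 0, 0, 0, 1], [0, 0, 0, 0, 1], [0, 0, -0.5, 0, 1], [0, 0, -1, 0, 1], [0, 0, -1.5, 0, 1], [0, 0, -2.0, 0, 1], [0, 0, -2, 0, 1]]]}}

```text
clock: 13.17
position: [566.9, -44.4, 140.3]
ee_rot: [0.991, -0.13, -0.0, 0.008]
contact_force: [1.1, -0.3, -0.3]
gripper_width: 85.4
```

Call:
{"method": "send_rows", "body": {"steps": [[[0, 0, -2, 0, 1], [0, 0, -2, 0, 1], [0, 0, -1.5, 0, 1], [0, 0, -1, 0, 1], [0, 0, -0.5, 0, 1], [0, 0, -0.2, 0, 1], [0, 0, 0, 0, 1]]]}}

```text
clock: 13.75
position: [569.3, -43.2, 227.7]
ee_rot: [0.992, -0.13, 0.008, 0.006]
contact_force: [-0.0, 0.2, -0.5]
gripper_width: 85.5
```

```bash
python3 -c "
from h import *
go((441.5,310,180,45))
orange(lo=85,hi=106)
im,d=optics.get_image('side')
cv2.imwrite('pics/d.png',cv2.resize(im[140:230,215:335],(400,300),interpolation=cv2.INTER_CUBIC))"
```

```text
t 13.75 p [569.3 -43.2 227.7] yaw -14.9 tilt 1.14 F [-0.   0.2 -0.5] w 85.5 j [ 0.22  0.29 -0.15  0.02 -1.12  1.09]
(441.5, 310, 180, 45) -> cm [-21.5  -30.89   4.1 ] rows 9.2 turn 0.525
side 130 mean [559.7 -52.9  95.5] circle ((566.8917236328125, -46.639244079589844), 20.424888610839844) ztop [ 96.6 101.3]
```

View pics/d.png

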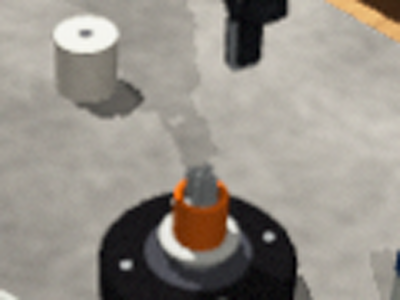

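Side view: the sleeve is seated on the plate and centred. Now going to the gear.

Call:
{"method": "send_rows", "body": {"steps": [[[-0.6, -0.9, 0, 0, 1], [-1.5, -2.1, 0, 0, 1], [-2.1, -3.1, 0, 0, 1], [-2.3, -3.3, 0, 0, 1], [-2.3, -3.3, 0, 0, 1], [-2.3, -3.3, 0, 0, 1], [-2.3, -3.3, 0, 0, 1], [-2.3, -3.3, 0, 0, 1], [-2.1, -3.0, 0, 0, 1], [-1.5, -2.1, 0, 0, 1]]]}}

```text
clock: 14.68
position: [444.6, 283.5, 210.2]
ee_rot: [0.991, -0.135, -0.001, 0.012]
contact_force: [0.7, 0.3, -0.1]
gripper_width: 85.1
```

Call:
{"method": "send_rows", "body": {"steps": [[[-0.8, -1.2, 0, 0, 1], [-0.3, -0.5, 0, 0.05, 1], [0, 0, 0, 0.1, 1], [0, 0, 0, 0.1, 1], [0, 0, 0, 0.1, 1], [0, 0, 0, 0.1, 1], [0, 0, 0, 0.05, 1], [0, 0, 0, 0, 1]]]}}

```text
clock: 15.35
position: [427.1, 311.6, 200.5]
ee_rot: [0.924, -0.381, -0.001, 0.02]
contact_force: [0.5, 0.7, -0.8]
gripper_width: 85.5
```

```bash
python3 -c "
from h import *
go((441.5,310,70,47),(441.5,310,12,47))"
```

```text
t 15.35 p [427.1 311.6 200.5] yaw -44.79 tilt 2.28 F [ 0.5  0.7 -0.8] w 85.5 j [ 0.94  0.26 -0.25  0.01 -1.09 -0.16]
(441.5, 310, 70, 47) -> cm [ 0.96 -1.39 13.02] rows 3.2 turn -0.031
(441.5, 310, 12, 47) -> cm [ 0.89 -1.61 18.82] rows 4.6 turn -0.031
```

Call:
{"method": "send_rows", "body": {"steps": [[[0.1, -0.1, 0.5, -0.03, 1], [0.2, -0.3, 1.2, 0, 1], [0.2, -0.3, 1.8, 0, 1], [0.2, -0.3, 1.8, 0, 1], [0.1, -0.2, 1.8, 0, 1], [0.1, -0.2, 1.4, 0, 1], [0, 0, 0.8, 0, 1], [0, 0, 0.3, 0, 1], [0, 0, 0, 0, 1], [0, 0, 0, 0, 1]]]}}

```text
clock: 16.18
position: [437.1, 312.7, 96.3]
ee_rot: [0.933, -0.359, -0.003, 0.024]
contact_force: [0.7, -0.3, 0.8]
gripper_width: 85.4
```

```bash
python3 -c "
from h import *
s=arm.read_state(); print(R.from_quat(s['ee_rot']).as_matrix()[2].round(4))
go((441.5,310,70,47),(441.5,310,12,47))
z=np.load('top0.npz'); C=cloud('top',z['d']).reshape(-1,3)
P=C[(abs(C[:,0]-442)<28)&(abs(C[:,1]-311)<28)&(C[:,2]>36)]
t=np.radians(np.arange(30,62,1)); 
print(min((max(np.ptp(P[:,:2]@[np.cos(a),np.sin(a)]),np.ptp(P[:,:2]@[-np.sin(a),np.cos(a)])),np.degrees(a)) for a in t))
"
```

```text
[ 0.0117  0.0463 -0.9989]
t 16.1833 p [437.1 312.7  96.3] yaw -42.1 tilt 2.74 F [ 0.7 -0.3  0.8] w 85.4 j [ 0.93  0.4  -0.36  0.01 -0.86 -0.1 ]
(441.5, 310, 70, 47) -> cm [ 0.48 -0.21  2.63] rows 0.7 turn 0.016
(441.5, 310, 12, 47) -> cm [ 0.41 -0.48  8.42] rows 2.1 turn 0.016
(np.float64(34.260328090085636), np.float64(48.00000000000001))
```

Call:
{"method": "send_rows", "body": {"steps": [[[0, -2.5, 0, 0, 1], [0, -2.5, 0, 0, 1], [0, 0, 0, 0, 1], [0, 0, 0, 0, 1], [0, 0, 0, 0, 1]]]}}

```text
clock: 16.6
position: [471.9, 352.1, 98.1]
ee_rot: [0.933, -0.358, -0.002, 0.021]
contact_force: [0.1, 0.2, 0.5]
gripper_width: 85.5
```

```bash
cat >> h.py <<'E'
    s=arm.read_state(); print("lean",R.from_quat(s['ee_rot']).as_matrix()[2].round(4)) if tgts else None
E
sed -n 18,30p h.py; python3 -c "
from h import *
s=arm.read_state(); print(R.from_quat(s['ee_rot']).as_matrix()[2].round(4))
go((441.5,310,70,47))"
```

```text
def go(*tgts):
    s=arm.read_state(); r=R.from_quat(s["ee_rot"]); p=np.array(s["position"]); X=r.as_matrix(); yaw=np.degrees(np.arctan2(X[1,0],X[0,0]))
    print("t",s["clock"],"p",p.round(1),"yaw",yaw.round(2),"tilt",np.degrees(np.arccos(-X[2,2])).round(2),"F",s["contact_force"].round(1),"w",round(s["gripper_width"],1),"j",s["joints"].round(2))
    for t in tgts:
        d=X.T@(np.array(t[:3])-p)/10; print(t,"-> cm",d.round(2),"rows",round(np.linalg.norm(d)/4.1,1),"turn",round(np.radians((yaw-t[3]+45)%90-45),3) if len(t)>3 else "")
def orange(n="side",lo=35,hi=46,hue=lambda H:H<20):
    im,d=optics.get_image(n); C=cloud(n,d); h=cv2.cvtColor(im,cv2.COLOR_BGR2HSV); m=hue(h[...,0].astype(int))&(h[...,1]>150)&(d>0)&(h[...,2]>60)
    Q=C[m]; Q=Q[(Q[:,2]>lo)&(Q[:,2]<hi)&(Q[:,0]>350)&(Q[:,0]<700)&(abs(Q[:,1])<400)].astype(np.float32)
    print(n,len(Q),"mean",Q.mean(0).round(1),"circle",cv2.minEnclosingCircle(np.ascontiguousarray(Q[:,:2])),"ztop",np.percentile(Q[:,2],[50,95]).round(1)); return im
    s=arm.read_state(); print("lean",R.from_quat(s['ee_rot']).as_matrix()[2].round(4)) if tgts else None
[ 0.0116  0.0402 -0.9991]
t 16.6 p [471.9 352.1  98.1] yaw -41.97 tilt 2.4 F [0.1 0.2 0.5] w 85.5 j [ 0.92  0.47 -0.23  0.01 -0.91 -0.09]
(441.5, 310, 70, 47) -> cm [0.52 5.05 3.03] rows 1.4 turn 0.018
```

Call:
{"method": "send_rows", "body": {"steps": [[[0, 0, 0, -0.05, 1], [0, 0, 0, -0.1, 1], [0, 0, 0, -0.12, 1], [0, 0, 0, -0.12, 1], [0, 0, 0, -0.12, 1], [0, 0, 0, -0.12, 1], [0, 0, 0, -0.12, 1], [0, 0, 0, -0.12, 1], [0, 0, 0, -0.12, 1], [0, 0, 0, -0.12, 1]]]}}

```text
clock: 17.43
position: [467.3, 347.5, 104.5]
ee_rot: [0.978, 0.21, -0.012, 0.015]
contact_force: [-1.0, 0.5, 0.9]
gripper_width: 85.2
```

Call:
{"method": "send_rows", "body": {"steps": [[[0, 0, 0, -0.12, 1], [0, 0, 0, -0.12, 1], [0, 0, 0, -0.12, 1], [0, 0, 0, -0.1, 1], [0, 0, 0, -0.05, 1], [0, 0, 0, 0, 1], [0, 0, 0, 0, 1]]]}}

```text
clock: 18.02
position: [463.9, 343.9, 109.1]
ee_rot: [0.887, 0.461, -0.014, 0.01]
contact_force: [-0.3, -0.4, 0.4]
gripper_width: 85.6
```

```bash
sed -i '$d' h.py; sed -i 's/    for t in tgts:/    print("lean",X[2].round(4))\n&/' h.py; python3 -c "
from h import *
go((441.5,310,70,48))"
```

```text
t 18.0167 p [463.9 343.9 109.1] yaw 54.88 tilt 1.95 F [-0.3 -0.4  0.4] w 85.6 j [ 0.92  0.43 -0.25  0.01 -0.92  1.6 ]
lean [-0.0336  0.0054 -0.9994]
(441.5, 310, 70, 48) -> cm [-3.93  0.1   4.05] rows 1.4 turn 0.12
```

Call:
{"method": "send_rows", "body": {"steps": [[[-0.3, 0, 0.3, 0.06, 1], [-0.6, 0, 0.6, 0.06, 1], [-0.7, 0, 0.7, 0, 1], [-0.7, 0, 0.7, 0, 1], [-0.6, 0, 0.6, 0, 1], [-0.3, 0, 0.3, 0, 1], [0, 0, 0, 0, 1], [0, 0, 0, 0, 1], [0, 0, 0, 0, 1]]]}}

```text
clock: 18.77
position: [440.1, 316.3, 78.4]
ee_rot: [0.915, 0.404, -0.012, 0.01]
contact_force: [0.0, -0.3, 0.1]
gripper_width: 85.7
```

```bash
python3 -c "
from h import *
go((441.5,310,60,48),(441.5,310,13,48))"
```

```text
t 18.7667 p [440.1 316.3  78.4] yaw 47.61 tilt 1.79 F [ 0.  -0.3  0.1] w 85.7 j [ 0.93  0.42 -0.38  0.01 -0.8   1.47]
lean [-0.0297  0.0097 -0.9995]
(441.5, 310, 60, 48) -> cm [-0.32  0.51  1.85] rows 0.5 turn -0.007
(441.5, 310, 13, 48) -> cm [-0.18  0.46  6.55] rows 1.6 turn -0.007
```

Call:
{"method": "send_rows", "body": {"steps": [[[-0.1, 0.2, 0.4, 0, 1], [-0.1, 0.2, 0.6, 0, 1], [0, 0, 0.7, 0, 1], [0, 0, 0.7, 0, 1], [0, 0, 0.7, 0, 1], [0, 0, 0.7, 0, 1], [0, 0, 0.5, 0, 1], [0, 0, 0.3, 0, 1], [0, 0, 0, 0, 1], [0, 0, 0, 0, 1]]]}}

```text
clock: 19.6
position: [442.2, 311.1, 26.9]
ee_rot: [0.915, 0.404, -0.012, 0.011]
contact_force: [0.6, 0.0, -0.3]
gripper_width: 85.5
```

```bash
python3 -c "
from h import *
go((441.5,310,13,48))
im,d=optics.get_image('side')
cv2.imwrite('pics/e.png',cv2.resize(im[130:205,110:210],(480,360),interpolation=cv2.INTER_CUBIC))"
```

```text
t 19.6 p [442.2 311.1  26.9] yaw 47.63 tilt 1.8 F [ 0.6  0.  -0.3] w 85.5 j [ 0.92  0.49 -0.43  0.01 -0.68  1.48]
lean [-0.0298  0.01   -0.9995]
(441.5, 310, 13, 48) -> cm [-0.09  0.01  1.39] rows 0.3 turn -0.006
```

View pics/e.png

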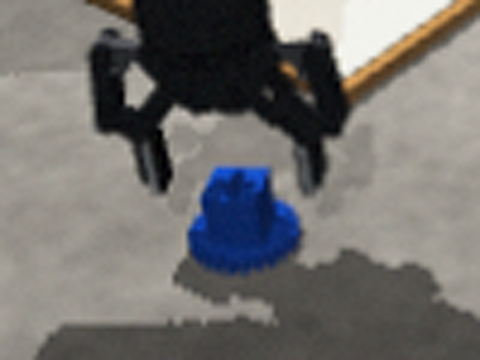

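Side view: the open jaws flank the hub symmetrically. Lowering 14 mm and closing.

Call:
{"method": "send_rows", "body": {"steps": [[[0, 0, 0.3, 0, 1], [0, 0, 0.4, 0, 1], [0, 0, 0.4, 0, 1], [0, 0, 0.1, 0, 1], [0, 0, 0, 0, 1], [0, 0, 0, 0, 1]]]}}

```text
clock: 20.15
position: [442.5, 311.5, 14.8]
ee_rot: [0.915, 0.404, -0.01, 0.01]
contact_force: [-0.3, -0.4, 0.0]
gripper_width: 85.3
```

```bash
python3 -c "
from h import *
go((441.5,310,13,48))"
```

```text
t 20.15 p [442.5 311.5  14.8] yaw 47.64 tilt 1.65 F [-0.3 -0.4  0. ] w 85.3 j [ 0.92  0.51 -0.43  0.01 -0.65  1.48]
lean [-0.027   0.0098 -0.9996]
(441.5, 310, 13, 48) -> cm [-0.18  0.02  0.18] rows 0.1 turn -0.006
```

Call:
{"method": "send_rows", "body": {"steps": [[[-0.1, 0, 0.15, 0, 1], [0, 0, 0, 0, 0], [0, 0, 0, 0, 0], [0, 0, 0, 0, 0], [0, 0, 0, 0, 0], [0, 0, 0, 0, 0], [0, 0, 0, 0, 0], [0, 0, 0, 0, 0], [0, 0, 0, 0, 0]]]}}

```text
clock: 20.9
position: [442.1, 311.1, 13.9]
ee_rot: [0.915, 0.404, -0.01, 0.01]
contact_force: [0.6, -0.0, 0.8]
gripper_width: 33.3
```

```bash
python3 -c "
from h import *
go((441.5,310,13,48))"
```

```text
t 20.9 p [442.1 311.1  13.9] yaw 47.64 tilt 1.55 F [ 0.6 -0.   0.8] w 33.3 j [ 0.92  0.51 -0.44  0.01 -0.65  1.47]
lean [-0.0253  0.0097 -0.9996]
(441.5, 310, 13, 48) -> cm [-0.12  0.03  0.09] rows 0.0 turn -0.006
```

Call:
{"method": "send_rows", "body": {"steps": [[[0, 0, -0.4, 0, 0], [0, 0, -0.8, 0, 0], [0, 0, -1.2, 0, 0], [0, 0, -1.5, 0, 0], [0, 0, -1.6, 0, 0], [0, 0, -1.6, 0, 0], [0, 0, -1.6, 0, 0], [0, 0, -1.6, 0, 0], [0, 0, -1.6, 0, 0], [0, 0, -1.6, 0, 0]]]}}

```text
clock: 21.73
position: [440.3, 311.0, 154.0]
ee_rot: [0.915, 0.403, -0.016, 0.012]
contact_force: [-0.1, 0.2, -0.7]
gripper_width: 33.0
```

Call:
{"method": "send_rows", "body": {"steps": [[[0, 0, -1.2, 0, 0], [0, 0, -0.8, 0, 0], [0, 0, -0.4, 0, 0], [0, 0, -0.2, 0, 0], [0, 0, 0, 0, 0], [0, 0, 0, 0, 0]]]}}

```text
clock: 22.23
position: [440.9, 312.2, 186.4]
ee_rot: [0.915, 0.403, -0.013, 0.01]
contact_force: [0.2, 1.3, -1.2]
gripper_width: 33.0
```

```bash
cat >> h.py <<'E'
blue=lambda H:abs(H-115)<12
E
python3 -c "
from h import *
go((569.2,-44.5,170,20))
s=arm.read_state(); z=s['position'][2]-13.9
for n in('side','top'):
  try: orange(n,lo=z+4,hi=z+14,hue=blue); 
  except Exception as e: print('none')
"
```

```text
t 22.2333 p [440.9 312.2 186.4] yaw 47.53 tilt 1.84 F [ 0.2  1.3 -1.2] w 33.0 j [ 0.92  0.29 -0.25  0.01 -1.06  1.48]
lean [-0.0311  0.0081 -0.9995]
(569.2, -44.5, 170, 20) -> cm [-17.59  33.53   2.46] rows 9.3 turn 0.481
side 160 mean [432.7 295.3 183. ] circle ((439.40234375, 309.6327819824219), 33.45195388793945) ztop [183.7 185.5]
top 182 mean [430.  296.4 181.5] circle ((438.7239074707031, 310.21368408203125), 32.97053146362305) ztop [181.6 184.2]
```

Call:
{"method": "send_rows", "body": {"steps": [[[-0.4, 0.8, 0, 0, 0], [-0.8, 1.5, 0, 0, 0], [-1.2, 2.2, 0, 0, 0], [-1.3, 2.5, 0, 0, 0], [-1.3, 2.5, 0, 0, 0], [-1.3, 2.5, 0, 0, 0], [-1.3, 2.5, 0, 0, 0], [-1.3, 2.5, 0, 0, 0], [-1.3, 2.5, 0, 0, 0], [-1.3, 2.5, 0, 0, 0]]]}}

```text
clock: 23.17
position: [526.3, 67.9, 185.9]
ee_rot: [0.913, 0.407, -0.019, 0.012]
contact_force: [0.6, 0.2, -2.4]
gripper_width: 33.3
```

Call:
{"method": "send_rows", "body": {"steps": [[[-1.3, 2.4, 0, 0, 0], [-1.2, 2.2, 0, 0, 0], [-0.9, 1.7, 0, 0, 0], [-0.6, 1.1, 0, 0, 0], [-0.3, 0.6, 0, 0, 0], [-0.1, 0.2, 0, 0, 0], [0, 0, 0, 0, 0], [0, 0, 0, 0, 0]]]}}

```text
clock: 23.83
position: [556.6, -33.6, 183.6]
ee_rot: [0.915, 0.403, -0.025, 0.011]
contact_force: [0.4, 0.8, -0.9]
gripper_width: 33.2
```

```bash
python3 -c "
from h import *
go((570.3,-44.2,170,20))
"
```

```text
t 23.8333 p [556.6 -33.6 183.6] yaw 47.53 tilt 3.09 F [ 0.4  0.8 -0.9] w 33.2 j [ 0.25  0.33 -0.22  0.03 -1.07  2.14]
lean [-5.400e-02 -2.000e-04 -9.985e-01]
(570.3, -44.2, 170, 20) -> cm [0.22 1.73 1.35] rows 0.5 turn 0.48
```

Call:
{"method": "send_rows", "body": {"steps": [[[0, 0.2, 0, 0.04, 0], [0.1, 0.4, 0, 0.08, 0], [0.1, 0.4, 0, 0.08, 0], [0.1, 0.3, 0, 0.08, 0], [0, 0.2, 0, 0.08, 0], [0, 0, 0, 0.06, 0], [0, 0, 0, 0.03, 0], [0, 0, 0, 0, 0], [0, 0, 0, 0, 0]]]}}

```text
clock: 24.58
position: [566.8, -34.7, 183.2]
ee_rot: [0.982, 0.184, -0.022, 0.016]
contact_force: [0.5, -0.7, -1.2]
gripper_width: 33.2
```

```bash
python3 -c "
from h import *
go((570.3,-44.2,170,20))
"
```

```text
t 24.5833 p [566.8 -34.7 183.2] yaw 21.22 tilt 3.12 F [ 0.5 -0.7 -1.2] w 33.2 j [ 0.24  0.35 -0.19  0.03 -1.08  1.69]
lean [-0.0496  0.0225 -0.9985]
(570.3, -44.2, 170, 20) -> cm [0.05 0.98 1.34] rows 0.4 turn 0.021
```

Call:
{"method": "send_rows", "body": {"steps": [[[0, 0.2, 0.1, 0.02, 0], [0, 0.2, 0.3, 0, 0], [0, 0.2, 0.4, 0, 0], [0, 0.2, 0.4, 0, 0], [0, 0.1, 0.3, 0, 0], [0, 0, 0.1, 0, 0], [0, 0, 0, 0, 0], [0, 0, 0, 0, 0]]]}}

```text
clock: 25.25
position: [568.9, -43.7, 165.0]
ee_rot: [0.984, 0.175, -0.023, 0.016]
contact_force: [-1.1, -0.9, -1.2]
gripper_width: 33.1
```

```bash
python3 -c "
from h import *
go((570.3,-44.2,150,20))
s=arm.read_state(); z=s['position'][2]-13.9
im=None
for n in('top','side'):
  try: im=orange(n,lo=z+3,hi=z+15,hue=blue) 
  except Exception as e: print(n,'none')
cv2.imwrite('pics/f.png',cv2.resize(im[140:230,215:335],(640,480),interpolation=cv2.INTER_CUBIC))
"
```

```text
t 25.25 p [568.9 -43.7 165. ] yaw 20.19 tilt 3.19 F [-1.1 -0.9 -1.2] w 33.1 j [ 0.22  0.37 -0.21  0.03 -1.04  1.68]
lean [-0.0506  0.023  -0.9985]
(570.3, -44.2, 150, 20) -> cm [0.19 0.06 1.49] rows 0.4 turn 0.003
top 112 mean [547.7 -45.1 160.6] circle ((554.1062622070312, -44.695960998535156), 29.091577529907227) ztop [160.6 163.2]
side 221 mean [554.5 -56.5 161.4] circle ((565.1046142578125, -46.56201171875), 33.164730072021484) ztop [161.8 164.2]
```

View pics/f.png

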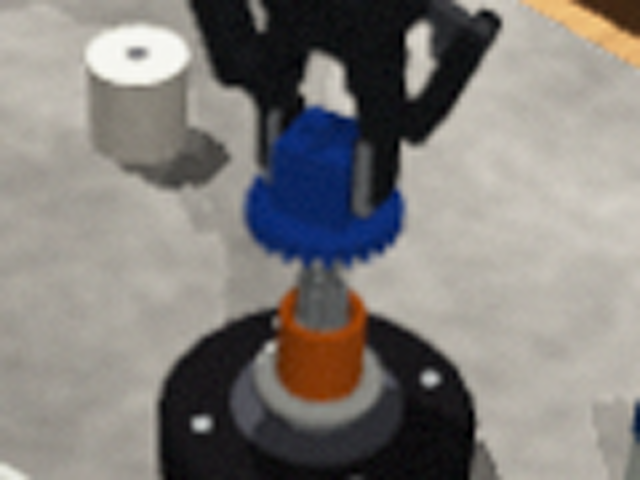

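Side view: gear disc centre is at column 325 and spindle at 323, nearly aligned. I'll make a small correction and descend, compensating for the tool's lean.

Call:
{"method": "send_rows", "body": {"steps": [[[0.05, -0.03, 0.2, 0, 0], [0.06, -0.03, 0.3, 0, 0], [0.05, -0.02, 0.3, 0, 0], [0.02, -0.01, 0.3, 0, 0], [0.02, -0.01, 0.3, 0, 0], [0.02, -0.01, 0.3, 0, 0], [0.01, 0, 0.1, 0, 0], [0, 0, 0, 0, 0]]]}}

```text
clock: 26.02
position: [570.4, -42.1, 145.4]
ee_rot: [0.984, 0.176, -0.022, 0.016]
contact_force: [0.1, 0.9, -1.5]
gripper_width: 33.2
```

```bash
python3 -c "
from h import *
go((569.8,-43,133,20))
"
```

```text
t 26.0167 p [570.4 -42.1 145.4] yaw 20.22 tilt 3.13 F [ 0.1  0.9 -1.5] w 33.2 j [ 0.23  0.39 -0.23  0.03 -1.    1.68]
lean [-0.0495  0.0232 -0.9985]
(569.8, -43, 133, 20) -> cm [-0.02  0.04  1.25] rows 0.3 turn 0.004
```

Call:
{"method": "send_rows", "body": {"steps": [[[-0.02, 0.04, 0.2, 0, 0], [0, 0.02, 0.3, 0, 0], [0, 0, 0.3, 0, 0], [0.01, 0, 0.2, 0, 0], [0.01, 0, 0.1, 0, 0], [0, 0, 0, 0, 0], [0, 0, 0, 0, 0]]]}}

```text
clock: 26.6
position: [570.2, -43.3, 133.3]
ee_rot: [0.984, 0.176, -0.022, 0.016]
contact_force: [-0.6, 0.1, -1.5]
gripper_width: 33.4
```

```bash
python3 -c "
from h import *
go((569.8,-43,133,20))
s=arm.read_state(); z=s['position'][2]-13.9
orange('side',lo=z+3,hi=z+15,hue=blue) 
"
```

```text
t 26.6 p [570.2 -43.3 133.3] yaw 20.22 tilt 3.13 F [-0.6  0.1 -1.5] w 33.4 j [ 0.22  0.4  -0.25  0.04 -0.97  1.68]
lean [-0.0494  0.0233 -0.9985]
(569.8, -43, 133, 20) -> cm [-0.03 -0.04  0.03] rows 0.0 turn 0.004
side 217 mean [555.9 -56.  129.7] circle ((566.1131591796875, -44.59860610961914), 33.68788146972656) ztop [130.1 132.5]
```

Gear now matches the spindle in the side view: (566.1, -44.6) against (566.8, -44.9). Inserting.

Call:
{"method": "send_rows", "body": {"steps": [[[0.02, 0, 0.2, 0, 0], [0.02, -0.01, 0.2, 0, 0], [0.02, -0.01, 0.2, 0, 0], [0.01, -0.01, 0.2, 0, 0], [0.01, 0, 0.1, 0, 0], [0, 0, 0, 0, 0]]]}}

```text
clock: 27.15
position: [570.8, -43.1, 123.7]
ee_rot: [0.984, 0.176, -0.022, 0.016]
contact_force: [0.3, -0.1, -1.3]
gripper_width: 33.4
```

```bash
python3 -c "
from h import *
go((570.2,-43.3,106,20))
"
```

```text
t 27.15 p [570.8 -43.1 123.7] yaw 20.22 tilt 3.1 F [ 0.3 -0.1 -1.3] w 33.4 j [ 0.22  0.41 -0.26  0.04 -0.95  1.68]
lean [-0.0486  0.0236 -0.9985]
(570.2, -43.3, 106, 20) -> cm [ 0.02 -0.04  1.77] rows 0.4 turn 0.004
```

Meshed (about 10 mm in, no contact force). Going down onto the sleeve.

Call:
{"method": "send_rows", "body": {"steps": [[[0.01, 0, 0.2, 0, 0], [0.01, -0.01, 0.2, 0, 0], [0.01, -0.01, 0.2, 0, 0], [0.01, 0, 0.2, 0, 0], [0, 0, 0.1, 0, 0], [0, 0, 0, 0, 0]]]}}

```text
clock: 27.65
position: [570.8, -43.2, 114.3]
ee_rot: [0.984, 0.176, -0.022, 0.016]
contact_force: [-2.5, 0.3, 0.9]
gripper_width: 33.1
```

```bash
python3 -c "
from h import *
go((570.2,-43.3,106,20))
"
```

```text
t 27.65 p [570.8 -43.2 114.3] yaw 20.24 tilt 3.12 F [-2.5  0.3  0.9] w 33.1 j [ 0.22  0.42 -0.27  0.04 -0.93  1.68]
lean [-0.0488  0.024  -0.9985]
(570.2, -43.3, 106, 20) -> cm [-0.02 -0.03  0.83] rows 0.2 turn 0.004
```

Call:
{"method": "send_rows", "body": {"steps": [[[-0.02, 0, 0.1, 0, 0], [0, 0, 0.1, 0, 0], [0, 0, 0.1, 0, 0], [0, 0, 0.1, 0, 0], [0, 0, 0.1, 0, 0]]]}}

```text
clock: 28.07
position: [570.8, -43.3, 112.3]
ee_rot: [0.984, 0.177, -0.021, 0.016]
contact_force: [-2.1, 1.4, 5.7]
gripper_width: 33.0
```

```bash
python3 -c "
from h import *
go((570.2,-43.3,106,20))
"
```

```text
t 28.0667 p [570.8 -43.3 112.3] yaw 20.31 tilt 3.04 F [-2.1  1.4  5.7] w 33.0 j [ 0.22  0.42 -0.27  0.04 -0.92  1.68]
lean [-0.0468  0.025  -0.9986]
(570.2, -43.3, 106, 20) -> cm [-0.03 -0.04  0.63] rows 0.2 turn 0.005
```

Contact is at about 5.7 N, so the plate is starting to move. Pressing further.

Call:
{"method": "send_rows", "body": {"steps": [[[-0.02, 0, 0.2, 0, 0], [0, 0, 0.2, 0, 0], [0, 0, 0.2, 0, 0], [0, 0, 0.2, 0, 0], [0, 0, 0.2, 0, 0]]]}}

```text
clock: 28.48
position: [570.8, -43.3, 107.6]
ee_rot: [0.984, 0.178, -0.019, 0.017]
contact_force: [-5.1, 1.6, 10.7]
gripper_width: 33.1
```

```bash
python3 -c "
from h import *
go((570.2,-43.3,106,20))
"
```

```text
t 28.4833 p [570.8 -43.3 107.6] yaw 20.43 tilt 2.95 F [-5.1  1.6 10.7] w 33.1 j [ 0.22  0.43 -0.28  0.04 -0.9   1.68]
lean [-0.044   0.0266 -0.9987]
(570.2, -43.3, 106, 20) -> cm [-0.05 -0.03  0.17] rows 0.0 turn 0.008
```

Call:
{"method": "send_rows", "body": {"steps": [[[-0.04, 0, 0.2, 0, 0], [-0.02, 0, 0.2, 0, 0], [0, 0, 0.2, 0, 0], [0, 0, 0.2, 0, 0], [0, 0, 0.2, 0, 0]]]}}

```text
clock: 28.9
position: [570.9, -43.3, 106.5]
ee_rot: [0.984, 0.179, -0.017, 0.018]
contact_force: [-4.9, 1.7, 12.3]
gripper_width: 32.9
```

```bash
python3 -c "
from h import *
go((570.2,-43.3,106,20))
"
```

```text
t 28.9 p [570.9 -43.3 106.5] yaw 20.6 tilt 2.81 F [-4.9  1.7 12.3] w 32.9 j [ 0.23  0.43 -0.29  0.04 -0.89  1.68]
lean [-0.0394  0.0293 -0.9988]
(570.2, -43.3, 106, 20) -> cm [-0.06 -0.03  0.05] rows 0.0 turn 0.01
```

Call:
{"method": "send_rows", "body": {"steps": [[[-0.05, 0, 0.4, 0, 0], [-0.03, 0, 0.5, 0, 0], [0, 0, 0.5, 0, 0], [0, 0, 0.5, 0, 0]]]}}

```text
clock: 29.23
position: [571.0, -43.3, 105.9]
ee_rot: [0.983, 0.182, -0.014, 0.02]
contact_force: [-11.9, 4.5, 26.5]
gripper_width: 33.2
```

```bash
python3 -c "
from h import *
go((570.2,-43.3,106,20))
im,d=optics.get_image('side')
z=arm.read_state()['position'][2]-13.9
orange('side',lo=z+3,hi=z+15,hue=blue)
cv2.imwrite('pics/g.png',cv2.resize(im[140:230,215:335],(640,480),interpolation=cv2.INTER_CUBIC))
go()
"
```

```text
t 29.2333 p [571.  -43.3 105.9] yaw 20.92 tilt 2.78 F [-11.9   4.5  26.5] w 33.2 j [ 0.23  0.42 -0.3   0.05 -0.88  1.68]
lean [-0.0339  0.0346 -0.9988]
(570.2, -43.3, 106, 20) -> cm [-0.08 -0.03 -0.01] rows 0.0 turn 0.016
side 205 mean [556.8 -55.7 102.2] circle ((567.7528076171875, -44.431053161621094), 33.67015075683594) ztop [102.5 105.2]
t 29.3333 p [571.  -43.3 105.9] yaw 20.92 tilt 2.77 F [-10.6   4.4  27.9] w 33.2 j [ 0.23  0.42 -0.3   0.05 -0.88  1.68]
lean [-0.0336  0.0347 -0.9988]
```

View pics/g.png

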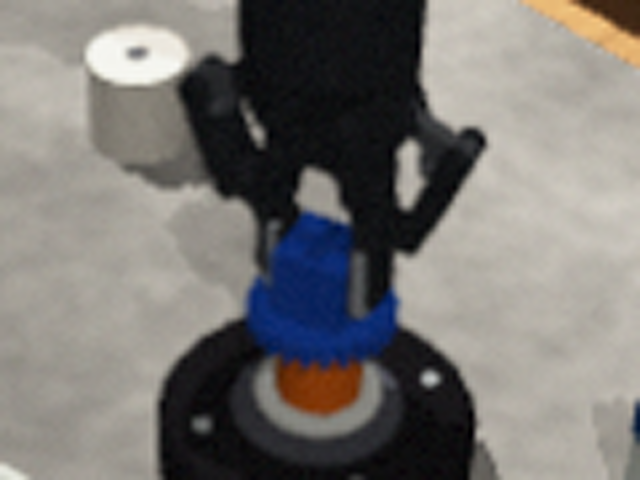

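Side view: the gear is level on the sleeve and the plate is down. Disc top is at z 102.5, against 102 expected at full travel. Force holds at 27 N with no drift, so I'm handing in.

```bash
python3 -c "
from bench import job; print(job.job_done())"
```

```text
the job is handed in; nothing more can be done
None
```

The sleeve is on the spring plate and the gear is meshed on the spindle, pressed down and still gripped. I handed the job in at about 29 s of the 72 s; no verdict comes back, so the result below rests on my own last checks.

- **Plate travel:** the gear's disc top measured z = 102.5 mm in the side view, against 102 mm expected with the plate fully down. The tool went down about 8 mm after first contact. The force then rose sharply to about 27 N, more than the 13 N needed, so the plate is against its stop.
- **Hold:** the tool pose and force stayed steady during the last camera calls. The gripper is closed on the hub at 33 mm.
- **Centring:** in the last side view the gear's circle was about 1 mm from the spindle axis.
- **Turn:** the gripper stands at 20.9°, against about 20° for the ribs.

**Less clean points:**
- **Tilt:** the tool picked up a tilt of about 2.8° during faster moves. I estimate the gear is within about 2° of vertical, which is inside the limit.
- **Side force:** about 12 N of sideways force remained on the spindle at the end.
- **Camera disagreement:** the two cameras differed by 3–4 mm on absolute positions, so I aligned the sleeve and gear to the spindle within the side view.
- **Bystanders:** I kept the arm clear of the carton, roll and dish and saw no contact. I did not measure their positions again at the end.

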